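# Sort the halva tins by weight

### The arm

A 6-joint arm with a two-finger parallel gripper is mounted at the origin on the work surface. World frame = base frame: x ahead of the robot, y to its left, z up, the work surface at z = 0. Lengths are in m, angles in rad, forces in N, time in s.
With the tool pointing down it reaches from about 0.35 to 0.85 m from the base axis. Payload 8.1 kg.
Tool frame: the origin (TCP) lies at the very end of the fingers, on their centre line; the grasp point (between the pads) lies 19 mm behind it; z points along the fingers, y is the direction in which the jaws open and shut (so a half turn about z gives the same grasp; the last joint's range is limited). The gripper opens to 93 mm and grips with 3 to 60 N. Pads are 15 mm wide; open, the fingers measure 128 mm over their backs; the gripper's body (75 mm by 188 mm) begins 65 mm behind the grasp point.
Start: joints at [1.156, 0.13, 1.488, -0, 1.523, -0.085], TCP at [0.194, 0.568, 0.219] pointing down, gripper open.
Joint ranges: [-2.96, 2.96], [-0.89, 2.26], [0.02, 2.5], [-1.34, 4.48], [0, 2.73], [-2.66, 2.66]. Speed limits (rad/s): [2.39, 2.39, 2.79, 3.14, 3.14, 3.14].

### API

Orientations are given as a rotation vector (axis times angle).
In Python, from plant import robot gives the robot as it stands.
- The arm moves only by the shell command python3 -m pendant 'ROWS' [OPENING] [FORCE]. ROWS is JSON, a list of rows, each an object with "delta_pos": the shift along the tool's x, y, z in m, a list of three; "spin": the turn about the tool's z in rad. In form: [{"delta_pos": [dx, dy, dz], "spin": spin}, ...]. A call has 1 to 10 rows; each row is the pose to reach, as a shift and turn from the pose measured when the call began, along the tool's axes at that moment; what a row does not reach only later rows make up. A row lasts 1/10 s, in which the tool goes at most 50 mm and 8.59 degrees, less where a joint would pass 70% of its speed; a pose out of reach is approached as far as the arm can. A call with a gripper value outside its range is refused whole. OPENING is the closure, from -1 (fully open) to 1 (shut), set as the call begins (- or left out, the last holds). The fingers move at their own pace and stop on an object; FORCE is the grip in N (left out, the last holds). Time passes only in rows, so rows that repeat a pose let the fingers close. It gives the time, the measured TCP pose, the force and the opening at its end, in the units of the state.
- robot.read_state(): the state, without advancing time (a new reading comes with each control period).
- robot.read_camera(name): name is "scene" or "top" or "wrist"; returns a dict with "color" (384x512x3 uint8, blue, green, red), "camera_matrix" (3x3 intrinsics, pixels), "R" (3x3) and "t" (3): a world point X has camera coordinates R X + t. Camera axes: x right, y down, z forward; pixel columns grow to the right and rows downward; lengths in m; the calibration is good to about 2 mm. The wrist camera is an equidistant fisheye: a pixel r from the principal point sees the ray r / f radians off the axis. A picture is of the moment at which its call begins. There is no depth.
- robot.close_job(): hands the job in, once; it reports no verdict.
Trained networks look in the newest picture that a camera, given by its name, has taken for a name from the list of things; names that differ only in an ending like _2 or _b are one class to them, and where a whole thing is asked for, a point or a joint stands for the part that bears it (a point fixed in the world has none). Each returns a list of dicts, best first, with "score" (0 to 1); they miss things now and then, are a little off and sometimes report something else, mostly with a low value. They report only what shows in the picture. A call takes as long as a camera call.
- robot.outline_of(camera, label): "mask" (384x512 bool, what is visible of it).
- robot.mark_of(camera, label): "location" ([x, y, z] in m, in the coordinates of the camera as it stood for that picture, good to about 4 mm: a listed point, or the origin of a listed thing).
The state is a dict: "t": time; "q": joint angles; "dq": joint speeds; "joint_torque": joint torques, N m; "tool_pos": TCP position; "orientation": TCP orientation; "force": force on the tool from outside, world axes, zero at the start; "wrist_torque": the same for the moment, N m; "opening": finger opening in m.
Only numpy, scipy, OpenCV 4.12 (cv2) and the standard library are available. Lean on these libraries where they do the work, as an engineer would, in place of code of your own. Each camera call takes 0.05 s, during which the arm holds its last target.

### The job

Two look-alike red halva tins with brass lids stand on the bakery counter; each may be full or empty, and both may be the same. Lift each tin to feel its weight, then stand every full tin on the wooden board and every empty tin in the blue crate, upright and let go. Keep the tins upright all the way, and set them down rather than dropping them.

Things in the scene. Friction and masses are not known exactly. Their poses are not given: they have to be found in the camera images.
- tin_a: a square red tin, 60 x 60 mm and 100 mm high, closed with a flat brass-coloured lid (the top 12 mm, fixed and flush with the sides), with a blank white band round it; straight sides, grasp it from above across two opposite sides, in the upper third. Origin at the centre of its underside, z up, x and y square to its sides. Full it weighs 340 to 500 g, empty 90 to 140 g; full and empty look the same. Stands loose on the counter at the start
- tin_b: the second tin, the same in size, look and possible weights; it may be full or empty whatever the other is
- board: a wooden serving board, fixed, for full tins: a flat slab 260 mm along its x by 150 mm along its y, 20 mm thick, with a 40 mm wide grip tab sticking out 20 mm at each end. Origin at the centre of its underside, on the counter; its top is 20 mm above the origin. There is room for two tins side by side along its x, for example 65 mm either side of the centre
- crate: a shallow open blue plastic crate, fixed, for empty tins: outside 270 mm along its x by 160 mm along its y, 35 mm high, walls and floor 5 mm thick. Origin at the centre of its underside, on the counter; its inner floor is 5 mm above the origin. There is room for two tins side by side along its x, for example 65 mm either side of the centre

How it is judged:
At the end, for the whole second after the job is handed in: each tin stands upright (within 10 degrees), at rest and let go: a full one with its weight (over 2.4 N) on the board, an empty one with its weight (0.4 to 2.4 N) in the crate, anywhere on them ((contact force between tin_a and board above 2.4 N or contact force between tin_a and crate between 0.4 and 2.4 N) and (contact force between tin_b and board above 2.4 N or contact force between tin_b and crate between 0.4 and 2.4 N) and angle between each of tin_a, tin_b's own z axis and vertical below 0.17 rad and linear speed of each of tin_a, tin_b below 0.02 m/s); the robot touches nothing.
It fails at once if a tin is tipped more than 45 degrees (angle between any of tin_a, tin_b's own z axis and vertical above 0.79 rad).
It fails at once if a tin is dropped: it falls from over about 25 mm (faster than 0.7 m/s with no finger on it) ((linear speed of tin_a above 0.7 m/s and contact force between the fingers and tin_a below 0.05 N) or (linear speed of tin_b above 0.7 m/s and contact force between the fingers and tin_b below 0.05 N)).
It also fails if it takes over 51 s, if anything falls off the work surface, if the arm or the gripper's body presses on something with over 40 N, if the wrist force passes 120 N, or if a joint passes its speed limit or range.

## Working session

There is one attempt and no reset: what is moved stays moved. The work goes in short steps, Python scripts to look and compute and a shell command to move; the robot and the scene stay as the last step left them, time stands still between calls to the robot, and variables do not carry over. Pictures are saved under pics/ and viewed, and the job is handed in when it is done.

```bash
mkdir -p pics; ls; python3 - <<'E'
from plant import robot
import cv2,numpy as np
s=robot.read_state();print({k:np.round(v,3) for k,v in s.items()})
for c in ["top","scene"]:
    p=robot.read_camera(c);cv2.imwrite(f"pics/{c}0.png",p["color"])
    R=p["R"];t=p["t"]
    for l in ["tin_a","board","crate"]:
        for d in robot.mark_of(c,l):
            print(c,l,round(d["score"],2),np.round(R.T@(np.array(d["location"])-t),3))
E
```

```text
pics
{'t': np.float64(0.0), 'q': array([ 1.156,  0.131,  1.489, -0.   ,  1.523, -0.085]), 'dq': array([ 0.   , -0.   , -0.   , -0.   ,  0.   , -0.001]), 'joint_torque': array([ 2.0000e-03, -5.5986e+01, -4.9175e+01,  7.7000e-02,  3.6000e-02,
       -0.0000e+00]), 'tool_pos': array([0.194, 0.567, 0.218]), 'orientation': array([-5.160e-01, -3.099e+00,  3.000e-03]), 'force': array([ 0.388, -0.12 , -1.095]), 'wrist_torque': array([ 0.014, -0.021, -0.023]), 'opening': np.float64(0.093)}
top tin_a 0.88 [ 0.453  0.082 -0.004]
top tin_a 0.56 [ 0.507 -0.095  0.002]
top board 0.59 [ 0.521 -0.306 -0.001]
top crate 0.84 [0.577 0.282 0.005]
scene tin_a 0.89 [ 0.511 -0.098 -0.001]
scene tin_a 0.61 [0.454 0.085 0.001]
scene tin_a 0.35 [ 0.523 -0.306 -0.004]
scene board 0.73 [ 0.52  -0.306 -0.004]
scene crate 0.77 [0.576 0.283 0.004]
```

View pics/top0.png

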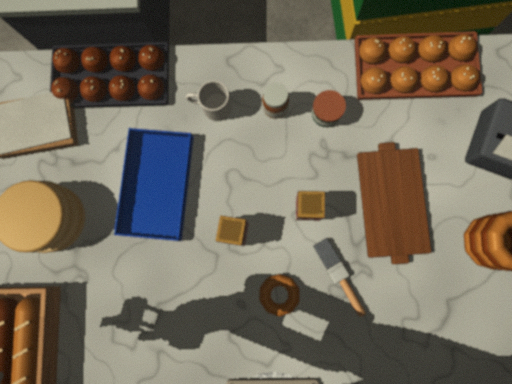

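View pics/scene0.png

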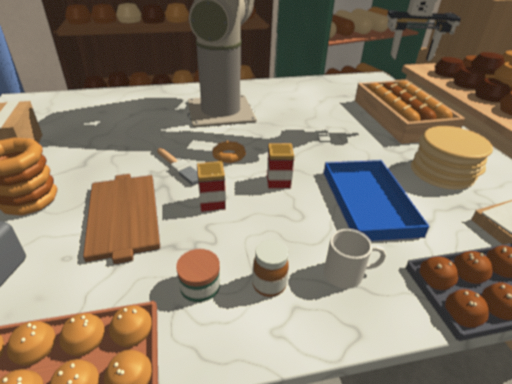

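The top view shows tin lids at (231,230) and (311,205), the crate at (155,185) and the board at (394,203), which agrees with the marks. Next I measure the orientations.

```bash
cat > h.py <<'E'
import cv2,numpy as np
from scipy.spatial.transform import Rotation as Ro
def plane(p,uv,z):
    K=p["camera_matrix"];R=p["R"];t=np.array(p["t"])
    uv=np.asarray(uv,float).reshape(-1,2)
    d=np.c_[uv,np.ones(len(uv))]@np.linalg.inv(K).T@R
    c=-R.T@t
    return (c+d*((z-c[2])/d[:,2])[:,None])[:,:2]
def rect(p,m,z):
    c,_=cv2.findContours(m.astype(np.uint8),cv2.RETR_EXTERNAL,cv2.CHAIN_APPROX_NONE)
    c=max(c,key=cv2.contourArea)
    (cx,cy),(w,h),a=cv2.minAreaRect((plane(p,c,z)*1000).astype(np.float32))
    return np.round([cx,cy,w,h,a],1)
E
python3 - <<'E'
from plant import robot
from h import *
p=robot.read_camera("top");hsv=cv2.cvtColor(p["color"],cv2.COLOR_BGR2HSV)
print(-p["R"].T@np.array(p["t"]))
for l,z in [("tin_a",.1),("board",.02),("crate",.035)]:
    for d in robot.outline_of("top",l):
        m=d["mask"];print(l,round(d["score"],2),m.sum(),rect(p,m,z))
        if l=="tin_a":
            mm=m&(hsv[...,0]>12)&(hsv[...,0]<35)&(hsv[...,1]>100)
            if mm.sum()>100: print(" lid",mm.sum(),rect(p,mm,z))
im=cv2.resize(p["color"][180:255,200:350],None,fx=5,fy=5,interpolation=cv2.INTER_CUBIC);cv2.imwrite("pics/crop.png",im)
s=robot.read_state();print(Ro.from_rotvec(s["orientation"]).as_matrix().round(3))
E
```

```text
[ 0.40721259 -0.01237436  1.0444082 ]
tin_a 0.73 795 [505.8 -94.6  62.7  66.2  87.8]
 lid 717 [508.2 -95.8  60.8  61.3  88.3]
tin_a 0.71 779 [453.5  81.8  66.7  61.1  79.6]
 lid 700 [454.   84.2  61.3  59.1  78.8]
board 0.87 6879 [ 519.6 -302.9  299.6  151.7    3.1]
crate 0.96 7310 [575.8 280.  169.5 270.4  83.8]
[[-0.946  0.324  0.   ]
 [ 0.324  0.946  0.   ]
 [ 0.     0.    -1.   ]]
```

View pics/crop.png

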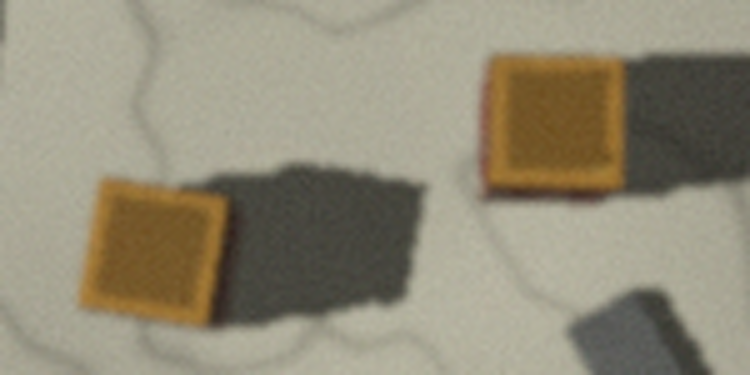

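```bash
python3 -m pendant '[{"delta_pos":[-0.04,-0.037,0],"spin":-0.05},{"delta_pos":[-0.08,-0.074,0],"spin":-0.1},{"delta_pos":[-0.12,-0.111,0],"spin":-0.15},{"delta_pos":[-0.16,-0.148,0],"spin":-0.15},{"delta_pos":[-0.2,-0.185,0],"spin":-0.15},{"delta_pos":[-0.24,-0.222,0],"spin":-0.15},{"delta_pos":[-0.28,-0.26,0],"spin":-0.15},{"delta_pos":[-0.32,-0.297,0],"spin":-0.15},{"delta_pos":[-0.36,-0.334,0],"spin":-0.15},{"delta_pos":[-0.403,-0.374,0],"spin":-0.15}]' -1
python3 -m pendant '[{"delta_pos":[0,0,0],"spin":0},{"delta_pos":[0,0,0],"spin":0}]'
cat >> h.py <<'E'
def goto(robot,x,y,ang):
    "print tool-frame delta to world x,y and spin to bring tool y to world angle ang (deg)"
    s=robot.read_state();R=Ro.from_rotvec(s["orientation"]).as_matrix();p=s["tool_pos"]
    a=np.degrees(np.arctan2(R[1,1],R[0,1]));d=(a-ang+90)%180-90
    print("t",round(s["t"],2),"tcp",np.round(p,4),"yang",round(a,1),"tilt",np.round(R[2],3),"delta xy",np.round(R.T@np.array([x-p[0],y-p[1],0]),4),"spin",round(np.radians(d),3),"F",np.round(s["force"],2),"open",round(float(s["opening"]),4),"q6",round(s["q"][5],2))
E
python3 - <<'E'
from plant import robot
from h import *
goto(robot,.454,.083,79.5)
p=robot.read_camera("wrist");cv2.imwrite("pics/w1.png",p["color"])
for d in robot.mark_of("wrist","tin_a"): print(round(d["score"],2),np.round(p["R"].T@(np.array(d["location"])-p["t"]),3))
E
```

```text
t: 1.6
tool_pos: [0.4316, 0.1253, 0.2191]
orientation: [0.282, 3.128, 0.001]
force: [0.3, -0.0, 0.3]
opening: 0.0933
t: 1.8
tool_pos: [0.432, 0.1243, 0.2192]
orientation: [0.287, 3.127, 0.001]
force: [-0.0, 0.7, 0.4]
opening: 0.0932
t 1.8 tcp [0.432  0.1243 0.2192] yang 79.5 tilt [-0.001  0.001 -1.   ] delta xy [-0.0292 -0.0366  0.    ] spin -0.0 F [-0.    0.66  0.42] open 0.0932 q6 -1.22
0.82 [ 0.512 -0.097 -0.   ]
0.79 [0.458 0.084 0.001]
```

View pics/w1.png

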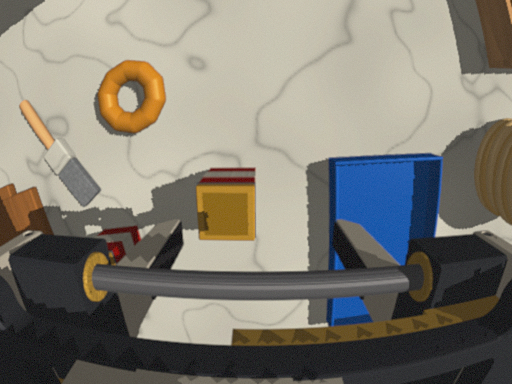

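The wrist view shows the tin lid at (227,210), square to the jaws. The mark agrees with the top camera to within 4 mm, so I align, descend and grip.

```bash
python3 -m pendant '[{"delta_pos":[-0.03,-0.036,0],"spin":0},{"delta_pos":[-0.03,-0.036,0],"spin":0},{"delta_pos":[-0.03,-0.036,0.03],"spin":0},{"delta_pos":[-0.03,-0.036,0.06],"spin":0},{"delta_pos":[-0.03,-0.036,0.09],"spin":0},{"delta_pos":[-0.03,-0.036,0.12],"spin":0},{"delta_pos":[-0.03,-0.036,0.14],"spin":0},{"delta_pos":[-0.03,-0.036,0.154],"spin":0},{"delta_pos":[-0.03,-0.036,0.154],"spin":0},{"delta_pos":[-0.03,-0.036,0.154],"spin":0}]'
python3 - <<'E'
from plant import robot
from h import *
goto(robot,.455,.083,79.5)
E
```

```text
t: 2.9
tool_pos: [0.4547, 0.0863, 0.0658]
orientation: [0.279, 3.128, 0.002]
force: [0.8, -0.4, 0.2]
opening: 0.093
t 2.9 tcp [0.4547 0.0863 0.0658] yang 79.8 tilt [-0.001  0.001 -1.   ] delta xy [-0.0009 -0.0032 -0.    ] spin 0.005 F [ 0.84 -0.37  0.23] open 0.093 q6 -1.32
```

```bash
python3 -m pendant '[{"delta_pos":[-0.001,-0.003,0.001],"spin":0},{"delta_pos":[-0.001,-0.003,0.001],"spin":0},{"delta_pos":[-0.001,-0.003,0.001],"spin":0},{"delta_pos":[-0.001,-0.003,0.001],"spin":0},{"delta_pos":[-0.001,-0.003,0.001],"spin":0},{"delta_pos":[-0.001,-0.003,0.001],"spin":0},{"delta_pos":[-0.001,-0.003,0.001],"spin":0},{"delta_pos":[-0.001,-0.003,0.001],"spin":0}]' 1 30
python3 -m pendant '[{"delta_pos":[0,0,-0.005],"spin":0},{"delta_pos":[0,0,-0.015],"spin":0},{"delta_pos":[0,0,-0.03],"spin":0},{"delta_pos":[0,0,-0.05],"spin":0},{"delta_pos":[0,0,-0.07],"spin":0},{"delta_pos":[0,0,-0.08],"spin":0},{"delta_pos":[0,0,-0.08],"spin":0},{"delta_pos":[0,0,-0.08],"spin":0},{"delta_pos":[0,0,-0.08],"spin":0},{"delta_pos":[0,0,-0.08],"spin":0}]'
python3 -m pendant '[{"delta_pos":[0,0,0],"spin":0}]'
python3 - <<'E'
from plant import robot
from h import *
goto(robot,.512,.275,83.8)
p=robot.read_camera("wrist");cv2.imwrite("pics/w2.png",p["color"])
goto(robot,.515,-.304,93)
E
```

```text
t: 3.7
tool_pos: [0.4555, 0.0833, 0.0652]
orientation: [0.279, 3.127, 0.002]
force: [0.9, 2.3, 3.1]
opening: 0.0601
t: 4.7
tool_pos: [0.4546, 0.0831, 0.144]
orientation: [0.279, 3.129, 0.002]
force: [0.4, -0.2, -1.1]
opening: 0.0607
t: 4.8
tool_pos: [0.4542, 0.0831, 0.1433]
orientation: [-0.279, -3.128, -0.001]
force: [-0.4, -0.5, -1.3]
opening: 0.0606
t 4.8 tcp [0.4542 0.0831 0.1433] yang 79.8 tilt [ 0.001  0.001 -1.   ] delta xy [-2.290e-02  1.991e-01  1.000e-04] spin -0.07 F [-0.42 -0.52 -1.34] open 0.0606 q6 -1.32
t 4.85 tcp [0.454  0.0831 0.1432] yang 79.8 tilt [ 0.001  0.001 -1.   ] delta xy [-0.1286 -0.3702 -0.0004] spin -0.231 F [ 0.11 -0.6  -1.48] open 0.0604 q6 -1.32
```

View pics/w2.png

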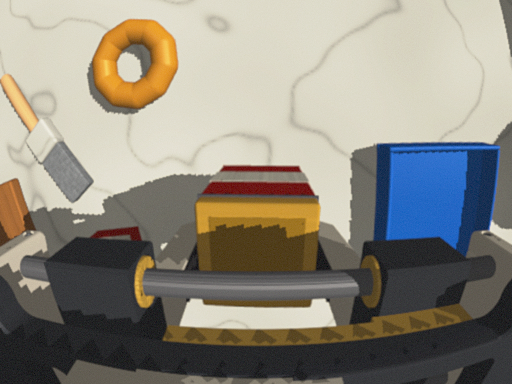

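The tin is gripped and lifted level, and it weighs about 1.3 N, so it is empty. It goes to the near slot of the crate.

```bash
python3 -m pendant '[{"delta_pos":[-0.003,0.03,0],"spin":-0.02},{"delta_pos":[-0.006,0.065,0],"spin":-0.04},{"delta_pos":[-0.009,0.1,0],"spin":-0.07},{"delta_pos":[-0.012,0.135,0],"spin":-0.07},{"delta_pos":[-0.016,0.17,0],"spin":-0.07},{"delta_pos":[-0.019,0.2,0],"spin":-0.07},{"delta_pos":[-0.02,0.213,0],"spin":-0.07},{"delta_pos":[-0.02,0.213,0],"spin":-0.07},{"delta_pos":[-0.02,0.213,0],"spin":-0.07},{"delta_pos":[-0.02,0.213,0],"spin":-0.07}]'
python3 - <<'E'
from plant import robot
from h import *
p=robot.read_camera("top");cv2.imwrite("pics/t2.png",p["color"])
goto(robot,.511,.289,83.8)
for i in range(3): robot.read_camera("top"); print(robot.read_state()["force"].round(2))
E
```

```text
t: 5.85
tool_pos: [0.5113, 0.2879, 0.1431]
orientation: [-0.171, -3.135, -0.0]
force: [-0.4, -0.1, -0.8]
opening: 0.0605
t 5.9 tcp [0.5113 0.288  0.1432] yang 83.7 tilt [ 0.001  0.    -1.   ] delta xy [0.0005 0.001  0.    ] spin -0.001 F [-0.25  0.36 -1.58] open 0.0605 q6 -1.04
[-0.27  0.47 -1.98]
[-1.07 -0.04 -0.61]
[-0.34 -0.73 -2.05]
```

View pics/t2.png

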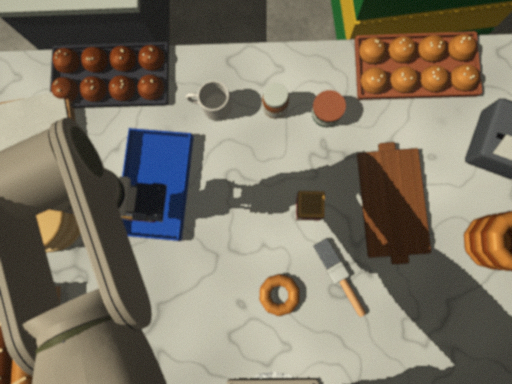

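The gripper sits over the near half of the crate at about (150,200). The readings average about 1.3 N, so it is empty. I lower it gently.

```bash
python3 -m pendant '[{"delta_pos":[0,0,0.02],"spin":0},{"delta_pos":[0,0,0.04],"spin":0},{"delta_pos":[0,0,0.053],"spin":0},{"delta_pos":[0,0,0.06],"spin":0},{"delta_pos":[0,0,0.065],"spin":0},{"delta_pos":[0,0,0.069],"spin":0},{"delta_pos":[0,0,0.072],"spin":0},{"delta_pos":[0,0,0.072],"spin":0},{"delta_pos":[0,0,0.072],"spin":0},{"delta_pos":[0,0,0.072],"spin":0}]'
python3 -m pendant '[{"delta_pos":[0,0,0.001],"spin":0},{"delta_pos":[0,0,0.001],"spin":0}]'
```

```text
t: 7.05
tool_pos: [0.5118, 0.2886, 0.072]
orientation: [-0.171, -3.137, -0.002]
force: [-0.4, -0.3, -1.0]
opening: 0.0608
t: 7.25
tool_pos: [0.5119, 0.2887, 0.0711]
orientation: [-0.171, -3.137, -0.002]
force: [-0.4, 0.9, -1.2]
opening: 0.0606
```

```bash
python3 -m pendant '[{"delta_pos":[0,0,0.001],"spin":0},{"delta_pos":[0,0,0.001],"spin":0},{"delta_pos":[0,0,0.002],"spin":0},{"delta_pos":[0,0,0.002],"spin":0}]'
python3 -m pendant '[{"delta_pos":[0,0,0],"spin":0}]'
```

```text
t: 7.65
tool_pos: [0.5124, 0.2889, 0.0701]
orientation: [0.171, 3.136, 0.003]
force: [-1.8, -0.9, 5.9]
opening: 0.0603
t: 7.75
tool_pos: [0.5126, 0.289, 0.0704]
orientation: [0.171, 3.135, 0.003]
force: [0.7, -0.5, -1.0]
opening: 0.0606
```

It touched down at TCP 0.070, as expected. I release and retreat straight up.

```bash
python3 -m pendant '[{"delta_pos":[0,0,0],"spin":0},{"delta_pos":[0,0,0],"spin":0},{"delta_pos":[0,0,0],"spin":0},{"delta_pos":[0,0,0],"spin":0},{"delta_pos":[0,0,0],"spin":0},{"delta_pos":[0,0,0],"spin":0}]' -1
python3 -m pendant '[{"delta_pos":[0,0,-0.02],"spin":0},{"delta_pos":[0,0,-0.06],"spin":0},{"delta_pos":[0,0,-0.1],"spin":0},{"delta_pos":[0,0,-0.14],"spin":0},{"delta_pos":[0,0,-0.15],"spin":0},{"delta_pos":[0,0,-0.15],"spin":0}]'
python3 - <<'E'
from plant import robot
from h import *
goto(robot,.509,-.096,88.5)
p=robot.read_camera("wrist");cv2.imwrite("pics/w3.png",p["color"])
for d in robot.mark_of("wrist","tin_a"): print(round(d["score"],2),np.round(p["R"].T@(np.array(d["location"])-p["t"]),3))
E
```

```text
t: 8.35
tool_pos: [0.5125, 0.2889, 0.0703]
orientation: [0.171, 3.136, 0.003]
force: [0.2, 0.5, -0.5]
opening: 0.0926
t: 8.95
tool_pos: [0.5137, 0.2893, 0.2232]
orientation: [0.171, 3.131, 0.007]
force: [0.6, 0.4, -0.3]
opening: 0.0929
t 8.95 tcp [0.5137 0.2893 0.2232] yang 83.8 tilt [-0.006  0.005 -1.   ] delta xy [-0.0373 -0.3835 -0.0015] spin -0.083 F [ 0.58  0.36 -0.27] open 0.0929 q6 -1.04
0.93 [ 0.513 -0.094  0.   ]
0.58 [0.515 0.292 0.006]
```

View pics/w3.png

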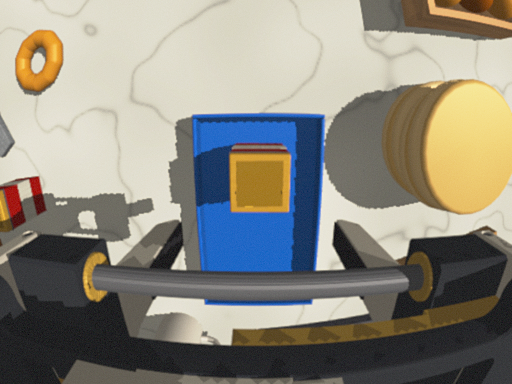

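The first tin stands upright inside the crate, with its lid at (260,180). On to the second tin.

```bash
python3 -m pendant '[{"delta_pos":[-0.004,-0.045,0],"spin":-0.03},{"delta_pos":[-0.009,-0.09,0],"spin":-0.06},{"delta_pos":[-0.013,-0.135,0],"spin":-0.083},{"delta_pos":[-0.018,-0.18,0],"spin":-0.083},{"delta_pos":[-0.022,-0.225,0],"spin":-0.083},{"delta_pos":[-0.026,-0.27,0],"spin":-0.083},{"delta_pos":[-0.031,-0.315,0],"spin":-0.083},{"delta_pos":[-0.035,-0.36,0],"spin":-0.083},{"delta_pos":[-0.038,-0.384,0],"spin":-0.083},{"delta_pos":[-0.038,-0.384,0],"spin":-0.083}]'
python3 -m pendant '[{"delta_pos":[0,0,0],"spin":0}]'
python3 - <<'E'
from plant import robot
from h import *
goto(robot,.510,-.096,88.5)
E
```

```text
t: 10.05
tool_pos: [0.5062, -0.1002, 0.2157]
orientation: [-0.047, -3.137, -0.002]
force: [0.5, 0.9, -0.6]
opening: 0.0928
t: 10.15
tool_pos: [0.5053, -0.0999, 0.2138]
orientation: [-0.049, -3.134, -0.005]
force: [-0.3, -0.8, 0.2]
opening: 0.0934
t 10.15 tcp [ 0.5053 -0.0999  0.2138] yang 88.2 tilt [ 0.007  0.003 -1.   ] delta xy [-0.0045  0.0041 -0.    ] spin -0.005 F [-0.3  -0.82  0.21] open 0.0934 q6 -1.83
```

```bash
python3 -m pendant '[{"delta_pos":[-0.004,0.004,0],"spin":0},{"delta_pos":[-0.004,0.004,0.01],"spin":0},{"delta_pos":[-0.004,0.004,0.04],"spin":0},{"delta_pos":[-0.004,0.004,0.07],"spin":0},{"delta_pos":[-0.004,0.004,0.1],"spin":0},{"delta_pos":[-0.004,0.004,0.125],"spin":0},{"delta_pos":[-0.004,0.004,0.14],"spin":0},{"delta_pos":[-0.004,0.004,0.149],"spin":0},{"delta_pos":[-0.004,0.004,0.149],"spin":0},{"delta_pos":[-0.004,0.004,0.149],"spin":0}]'
python3 - <<'E'
from plant import robot
from h import *
goto(robot,.510,-.096,88.5)
E
```

```text
t: 11.15
tool_pos: [0.5092, -0.0956, 0.0658]
orientation: [-0.049, -3.136, -0.004]
force: [0.3, -0.2, 0.4]
opening: 0.0929
t 11.15 tcp [ 0.5092 -0.0956  0.0658] yang 88.2 tilt [ 0.006  0.002 -1.   ] delta xy [-0.0008 -0.0004 -0.    ] spin -0.005 F [ 0.26 -0.16  0.37] open 0.0929 q6 -1.83
```

```bash
python3 -m pendant '[{"delta_pos":[0,0,0],"spin":0},{"delta_pos":[0,0,0],"spin":0},{"delta_pos":[0,0,0],"spin":0},{"delta_pos":[0,0,0],"spin":0},{"delta_pos":[0,0,0],"spin":0},{"delta_pos":[0,0,0],"spin":0},{"delta_pos":[0,0,0],"spin":0},{"delta_pos":[0,0,0],"spin":0}]' 1 30
python3 -m pendant '[{"delta_pos":[0,0,-0.005],"spin":0},{"delta_pos":[0,0,-0.015],"spin":0},{"delta_pos":[0,0,-0.03],"spin":0},{"delta_pos":[0,0,-0.05],"spin":0},{"delta_pos":[0,0,-0.07],"spin":0},{"delta_pos":[0,0,-0.08],"spin":0},{"delta_pos":[0,0,-0.08],"spin":0},{"delta_pos":[0,0,-0.08],"spin":0},{"delta_pos":[0,0,-0.08],"spin":0},{"delta_pos":[0,0,-0.08],"spin":0}]'
python3 - <<'E'
from plant import robot
from h import *
p=robot.read_camera("wrist");cv2.imwrite("pics/w4.png",p["color"])
f=[]
for i in range(6): robot.read_camera("top"); f.append(robot.read_state()["force"])
print(np.mean(f,0).round(2),np.std(f,0).round(2))
goto(robot,.520,-.304,93)
goto(robot,.641,.275,83.8)
E
```

```text
t: 11.95
tool_pos: [0.5093, -0.0958, 0.066]
orientation: [-0.049, -3.136, -0.004]
force: [-0.7, -1.5, 2.5]
opening: 0.0601
t: 12.95
tool_pos: [0.509, -0.0957, 0.1448]
orientation: [-0.049, -3.134, -0.005]
force: [0.7, -0.2, -2.0]
opening: 0.0597
[ 0.29 -0.07 -1.38] [0.44 0.68 0.36]
t 13.3 tcp [ 0.5097 -0.096   0.1458] yang 88.2 tilt [ 0.006  0.002 -1.   ] delta xy [-0.0168 -0.2076 -0.0006] spin -0.084 F [ 0.28 -1.1  -1.34] open 0.0601 q6 -1.83
t 13.3 tcp [ 0.5097 -0.096   0.1458] yang 88.2 tilt [ 0.006  0.002 -1.   ] delta xy [-1.197e-01  3.749e-01  2.000e-04] spin 0.077 F [ 0.28 -1.1  -1.34] open 0.0601 q6 -1.83
```

View pics/w4.png

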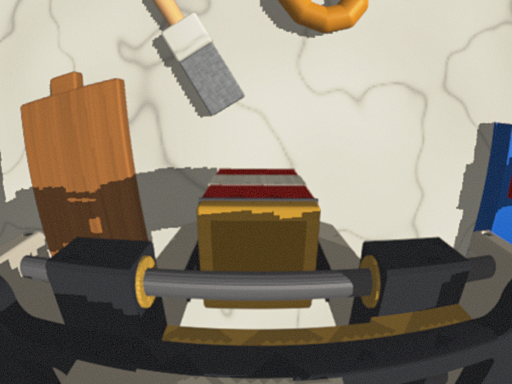

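The second tin also weighs about 1.4 ± 0.15 N, so it is empty too. It is gripped level (lid at (258,250)) and goes to the far crate slot.

```bash
python3 -m pendant '[{"delta_pos":[-0.02,0.025,-0.01],"spin":0.03},{"delta_pos":[-0.045,0.06,-0.03],"spin":0.06},{"delta_pos":[-0.07,0.1,-0.04],"spin":0.077},{"delta_pos":[-0.09,0.14,-0.04],"spin":0.077},{"delta_pos":[-0.105,0.18,-0.04],"spin":0.077},{"delta_pos":[-0.115,0.22,-0.04],"spin":0.077},{"delta_pos":[-0.12,0.26,-0.04],"spin":0.077},{"delta_pos":[-0.12,0.3,-0.04],"spin":0.077},{"delta_pos":[-0.12,0.335,-0.04],"spin":0.077},{"delta_pos":[-0.12,0.36,-0.04],"spin":0.077}]'
python3 -m pendant '[{"delta_pos":[0,0.01,0],"spin":0},{"delta_pos":[0,0.01,0],"spin":0},{"delta_pos":[0,0.01,0],"spin":0}]'
python3 - <<'E'
from plant import robot
from h import *
goto(robot,.641,.275,83.8)
E
```

```text
t: 14.3
tool_pos: [0.6407, 0.2627, 0.1856]
orientation: [-0.167, -3.131, -0.004]
force: [0.8, 0.2, -1.7]
opening: 0.0597
t: 14.6
tool_pos: [0.6418, 0.2716, 0.1854]
orientation: [-0.167, -3.131, -0.003]
force: [0.0, 0.0, -1.0]
opening: 0.0598
t 14.6 tcp [0.6418 0.2716 0.1854] yang 83.9 tilt [ 0.007  0.001 -1.   ] delta xy [0.0012 0.0033 0.    ] spin 0.001 F [ 0.04  0.05 -1.05] open 0.0598 q6 -1.14
```

Contact is expected at TCP about 0.071, which is 0.114 below.

```bash
python3 -m pendant '[{"delta_pos":[0,0.003,0.025],"spin":0},{"delta_pos":[0,0.003,0.05],"spin":0},{"delta_pos":[0,0.003,0.075],"spin":0},{"delta_pos":[0,0.003,0.092],"spin":0},{"delta_pos":[0,0.003,0.103],"spin":0},{"delta_pos":[0,0.003,0.109],"spin":0},{"delta_pos":[0,0.003,0.112],"spin":0},{"delta_pos":[0,0.003,0.113],"spin":0},{"delta_pos":[0,0.003,0.113],"spin":0},{"delta_pos":[0,0.003,0.113],"spin":0}]'
python3 -m pendant '[{"delta_pos":[0,0,0.001],"spin":0},{"delta_pos":[0,0,0.001],"spin":0}]'
```

```text
t: 15.6
tool_pos: [0.642, 0.2751, 0.0734]
orientation: [-0.167, -3.132, -0.004]
force: [-0.6, 0.3, -1.3]
opening: 0.0601
t: 15.8
tool_pos: [0.6423, 0.2753, 0.0729]
orientation: [-0.167, -3.133, -0.004]
force: [-0.4, 0.0, -1.2]
opening: 0.06
```

```bash
python3 -m pendant '[{"delta_pos":[0,0,0.001],"spin":0},{"delta_pos":[0,0,0.002],"spin":0},{"delta_pos":[0,0,0.002],"spin":0},{"delta_pos":[0,0,0.002],"spin":0}]'
python3 -m pendant '[{"delta_pos":[0,0,0.001],"spin":0},{"delta_pos":[0,0,0.001],"spin":0}]'
```

```text
t: 16.2
tool_pos: [0.6424, 0.2753, 0.0711]
orientation: [-0.167, -3.133, -0.004]
force: [0.3, -0.1, 0.2]
opening: 0.0597
t: 16.4
tool_pos: [0.6427, 0.2754, 0.071]
orientation: [-0.167, -3.134, -0.004]
force: [-1.6, -0.4, 6.0]
opening: 0.0602
```

It touched down again, at TCP 0.071 with 6 N. I release, retreat and check.

```bash
python3 -m pendant '[{"delta_pos":[0,0,0],"spin":0},{"delta_pos":[0,0,0],"spin":0},{"delta_pos":[0,0,0],"spin":0},{"delta_pos":[0,0,0],"spin":0},{"delta_pos":[0,0,0],"spin":0},{"delta_pos":[0,0,0],"spin":0}]' -1
python3 -m pendant '[{"delta_pos":[0,0,-0.02],"spin":0},{"delta_pos":[0,0,-0.06],"spin":0},{"delta_pos":[0,0,-0.1],"spin":0},{"delta_pos":[0,0,-0.14],"spin":0},{"delta_pos":[0,0,-0.18],"spin":0},{"delta_pos":[0,0,-0.18],"spin":0},{"delta_pos":[0,0,-0.18],"spin":0}]'
python3 - <<'E'
from plant import robot
from h import *
for c in ["wrist","scene"]:
    p=robot.read_camera(c);cv2.imwrite(f"pics/{c}5.png",p["color"])
    for d in robot.mark_of(c,"tin_a"): print(c,round(d["score"],2),np.round(p["R"].T@(np.array(d["location"])-p["t"]),3))
goto(robot,.641,.275,83.8)
E
```

```text
t: 17.0
tool_pos: [0.6426, 0.2753, 0.0709]
orientation: [-0.167, -3.134, -0.004]
force: [0.3, 0.2, 0.0]
opening: 0.0927
t: 17.7
tool_pos: [0.6441, 0.2751, 0.2529]
orientation: [-0.167, -3.137, -0.006]
force: [-0.2, 0.2, -1.3]
opening: 0.0928
wrist 0.93 [0.644 0.276 0.008]
wrist 0.8 [0.514 0.29  0.004]
scene 0.86 [0.64  0.273 0.006]
scene 0.77 [0.511 0.291 0.005]
t 17.9 tcp [0.6423 0.2745 0.2485] yang 83.9 tilt [ 0.007  0.001 -1.   ] delta xy [0.0014 0.0004 0.    ] spin 0.002 F [-0.43  0.45 -0.24] open 0.0928 q6 -1.14
```

View pics/wrist5.png

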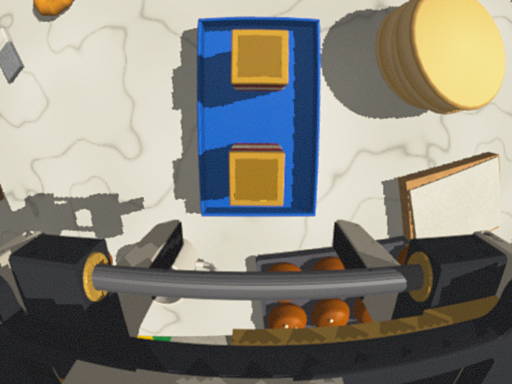

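View pics/scene5.png

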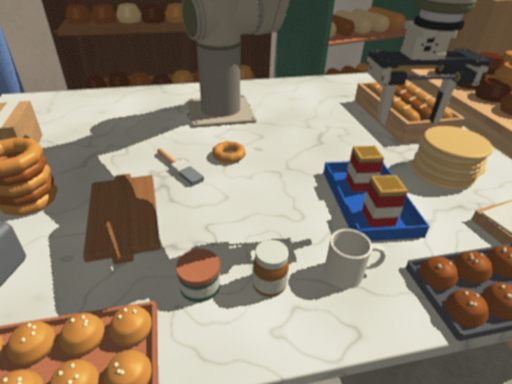

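Both tins stand upright inside the crate, with their lids at (367,152) and (387,185) in the scene view, and the gripper is well clear above them.

```bash
python3 -c "
from plant import robot
robot.close_job()"
```

```text
the job is handed in; nothing more can be done
```

Both tins turned out to be empty, so both now stand in the blue crate and the board stays bare. I handed the job in just after 17.9 s; it reports no verdict.

- **Weights:** the wrist force read about 1.3 N for the first tin and 1.4 ± 0.15 N for the second. A full tin would read at least 3.3 N. Single readings were noisy, from 0.6 to 2.1 N, but every one stayed well below the full range.
- **Placement:** I lowered each tin until it touched the crate floor, with about 6 N at contact, and then let go. The last wrist and scene pictures show both upright at about (0.512, 0.290) and (0.642, 0.275), and the two cameras agree to within 4 mm.
- **Gripper:** it is open, with the fingertips about 0.25 m above the counter, touching nothing.

No check failed or disagreed.

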